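# Press the cordless opener back into its case

### The job

Pick up the cordless bottle opener (the long steel one with the narrow black nose) and put it back in the open wooden case: lay it in the empty cutout, nose in the narrow end, and press it fully home, then let go. Lower it in, do not drop it, and leave the stubby vacuum pump where it is.

Things in the scene. Friction and masses are not known exactly. Their poses are not given: they have to be found in the camera images.
- opener_mid (a point): Bottle opener lying on the table, 155 mm long, 250 g: steel body 110 long, 50 wide, 44 high, then a black nose 45 long, 18 wide, 36 high. The point is half-way up (22 mm above the flat underside), on the middle line near the centre of mass; x axis runs along it to the nose, z up. Body from 75 mm behind the point to 35 ahead, nose from 35 to 80 ahead.
- cutout (a point): Where the opener's mid point lies, with the same axes (x to the narrow, nose end; z up), when fully home: 30 mm above the table. Wide end 76 mm wide, x -85 to -36 mm; narrow end 48 mm wide, x 46 to 95 mm; both with a floor 22 mm below the point. Between them a finger trough crosses the insert: 82 mm long in x, 200 mm wide in y, floor 27 mm below the point.
- case: Fixed open wooden box 216 x 216 mm, 44 mm high, origin under the cutout's point; cork insert top at 42 mm, cutout floors grey, its other tools fixed, up to 60 mm high. Sprung black rubber pads with sloped lead-ins at both ends of the cutout grip and centre the opener: laid in, it stops about 11 mm high; pressing it home takes 10 to 15 N (askew, more), friction then holds it, 10 mm proud of the cork.
- pump_mid (a point): Vacuum pump, a loose bystander lying on the table: stubby, steel and black, 113 mm long, 56 mm wide, 50 mm high, with a broad black foot and a short knob. The point is near its middle, 25 mm up. To be left alone. (Other bystanders: a wine bottle off to the right, a small steel cup at the far side.)
Things that resemble listed ones, but are neither listed nor needed, are in the scene too. What is shaped like the part that bears opener_mid but pink or yellow is not meant.

How it is judged:
By the outcome, as a careful person would: the job done as asked, in the order asked, and still so for the second after the job is handed in, with the robot touching nothing.
It also fails if it takes over 32 s, if anything falls off the work surface, if the arm or the gripper's body presses on something with over 40 N, if the wrist force passes 120 N, or if a joint passes its speed limit or range.

### The arm

A 6-joint arm with a two-finger parallel gripper is mounted at the origin on the work surface. World frame = base frame: x ahead of the robot, y to its left, z up, the work surface at z = 0. Lengths are in mm, angles in rad, forces in N, time in s.
With the tool pointing down it reaches from about 300 to 775 mm from the base axis. Payload 14.6 kg.
Tool frame: the origin (TCP) lies midway between the tips of the shut fingers; the grasp point (between the pads) lies 19 mm behind it; z points along the fingers, y is the direction in which the jaws open and shut (so a half turn about z gives the same grasp; the last joint's range is limited). The gripper opens to 94 mm and grips with 3 to 60 N. Pads are 16 mm wide; open, the fingers measure 119 mm over their backs; the gripper's body (75 mm by 177 mm) begins 78 mm behind the grasp point.
Start: joints at [1.145, 0.3, 1.521, -0, 1.321, -0.067], TCP at [193.13, 514.966, 180.946] pointing down, gripper open.
Joint ranges: [-3.03, 3.03], [-0.79, 2.21], [0.23, 2.52], [-1.04, 4.18], [0, 3.07], [-2.55, 2.55]. Speed limits (rad/s): [2.22, 2.22, 2.57, 3.14, 3.14, 3.14].

### API

Orientations are given as [roll, pitch, yaw] about the fixed x, y, z axes, in that order (R = Rz(yaw) Ry(pitch) Rx(roll)).
In Python, from cell import read_state, camera, get_calibration, sign_off gives the robot as it stands.
- The arm moves only by the tool carry_out, never from a script. Its argument "series" is a list of rows, each an object with "delta_pos": the shift along the world's x, y, z in mm, a list of three; "turn": the turn, a rotation vector about the world's x, y, z in rad, a list of three; "hand": the opening, from 0 (shut) to 1 (fully open). A call has 1 to 8 rows; each row is the pose to reach, as a shift and turn from the pose commanded when the call began; what a row does not reach only later rows make up. A row lasts 1/8 s, in which the tool goes at most 62.5 mm and 10.7 degrees, less where a joint would pass 70% of its speed; a pose out of reach is approached as far as the arm can. A call with a gripper value outside its range is refused whole. The fingers move at their own pace and stop on an object; "squeeze" is the grip in N (left out, the last holds). Time passes only in rows, so rows that repeat a pose let the fingers close. It gives the time, the measured TCP pose, the force and the opening at its end, in the units of the state.
- read_state(): the state, without advancing time (a new reading comes with each control period).
- camera(name): name is "scene" or "top"; returns the picture (384x512x3 uint8, red, green, blue); there is no depth.
- get_calibration(name): a dict with "intrinsics" (3x3 intrinsics, pixels), "pose" (4x4, takes a point from camera to world coordinates). Camera axes: x right, y down, z forward; pixel columns grow to the right and rows downward; lengths in mm; the calibration is good to about 2 mm. A picture is of the moment at which its call begins. get_calibration takes no time and is no camera call.
- sign_off(): hands the job in, once; it reports no verdict.
The state is a dict: "clock": time; "joints": joint angles; "qd": joint speeds; "effort": joint torques, N m; "eef_pos": TCP position; "eef_rot": TCP orientation; "wrist_force": force on the tool from outside, world axes, zero at the start; "moment": the same for the moment, N m; "finger_gap": finger opening in mm.
Only numpy, scipy, OpenCV 4.12 (cv2) and the standard library are available. Lean on these libraries where they do the work, as an engineer would, in place of code of your own. Each camera call takes 0.05 s, during which the arm holds its last target.

## Working session

There is one attempt and no reset: what is moved stays moved. The work goes in short steps, Python scripts to look and compute and a tool call to move; the robot and the scene stay as the last step left them, time stands still between calls to the robot, and variables do not carry over. Pictures are saved under pics/ and viewed, and the job is handed in when it is done.

Besides the shell and the picture viewer there is one more tool, called after ">>>" by a JSON object that holds its "api" and its "payload", one argument or row to a line. carry_out: Moves the arm, as the interface text tells. Its arguments: {"type":"object","properties":{"series":{"type":"array"},"squeeze":{"type":"number"}},"required":["series"]}

```bash
mkdir -p pics; ls; python3 - <<'E'
from cell import *
import cv2
for n in("scene","top"):
    cv2.imwrite(f"pics/{n}0.png",cv2.cvtColor(camera(n),cv2.COLOR_RGB2BGR))
    c=get_calibration(n);print(c)
print(read_state())
E
```

```text
pics
{'intrinsics': array([[492.26392646,   0.        , 250.69029537],
       [  0.        , 492.26392646, 196.99532461],
       [  0.        ,   0.        ,   1.        ]]), 'pose': array([[ 1.84626795e-01,  6.45326245e-01, -7.41260403e-01,
         1.31724890e+03],
       [ 9.82784683e-01, -1.26498776e-01,  1.34656330e-01,
        -2.49767579e+02],
       [-6.87126957e-03, -7.53360536e-01, -6.57571812e-01,
         8.08850859e+02],
       [ 0.00000000e+00,  0.00000000e+00,  0.00000000e+00,
         1.00000000e+00]])}
{'intrinsics': array([[389.31898754,   0.        , 252.09936426],
       [  0.        , 389.31898754, 193.4359533 ],
       [  0.        ,   0.        ,   1.        ]]), 'pose': array([[-2.25376314e-02, -9.85898699e-01,  1.65818607e-01,
         3.56019847e+02],
       [-9.99680455e-01,  2.03248542e-02, -1.50295694e-02,
        -1.03016634e+02],
       [ 1.14473939e-02, -1.66104351e-01, -9.86041734e-01,
         9.12466049e+02],
       [ 0.00000000e+00,  0.00000000e+00,  0.00000000e+00,
         1.00000000e+00]])}
{'clock': 0.1, 'joints': array([ 1.14540962e+00,  3.00418945e-01,  1.52153430e+00,  3.79448766e-05,
        1.32068298e+00, -6.65859924e-02]), 'qd': array([-0.00123256, -0.00300981, -0.00193024,  0.0017625 , -0.00159242,
       -0.00012177]), 'effort': array([-3.48284966e-04, -5.32633996e+01, -3.53287590e+01,  7.09152175e-02,
        2.34298676e-02, -8.88097770e-05]), 'eef_pos': array([193.01000573, 514.74078619, 180.43473533]), 'eef_rot': array([-3.14055383e+00, -1.06109266e-04,  2.78278247e+00]), 'wrist_force': array([0.0917303 , 0.13146192, 0.32408724]), 'moment': array([-0.0052234 ,  0.04021267, -0.00665077]), 'finger_gap': 94.24276025509067}
```

View pics/scene0.png

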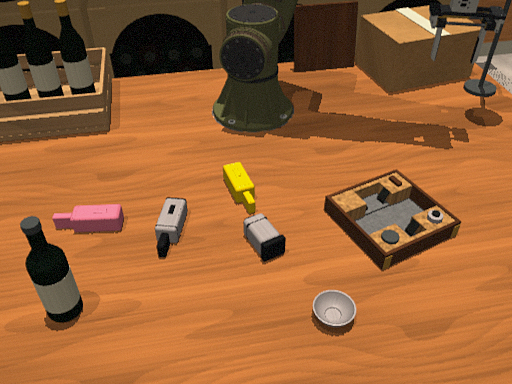

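View pics/top0.png

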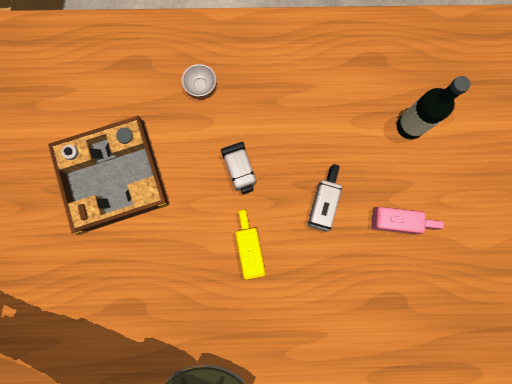

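Candidates:
- Steel with narrow black nose: top (326,198), scene (171,225).
- Steel and black stubby: top (238,168), which is the pump.
- Yellow: top (250,246).
- Pink: top (405,220).

The first fits the opener: it is steel, long, and has a narrow black nose. I'll enlarge to confirm.

```bash
python3 - <<'E'
import cv2,numpy as np
a=cv2.imread("pics/top0.png");s=cv2.imread("pics/scene0.png")
c1=cv2.resize(a[105:240,40:175],(400,400),interpolation=cv2.INTER_CUBIC)
c2=cv2.resize(a[155:240,285:370],(400,400),interpolation=cv2.INTER_CUBIC)
cv2.imwrite("pics/cropA.png",np.hstack([c1,c2]))
c3=cv2.resize(s[165:270,315:470],(620,420),interpolation=cv2.INTER_CUBIC)
cv2.imwrite("pics/cropB.png",c3)
E
```

```text
(no output)
```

View pics/cropA.png

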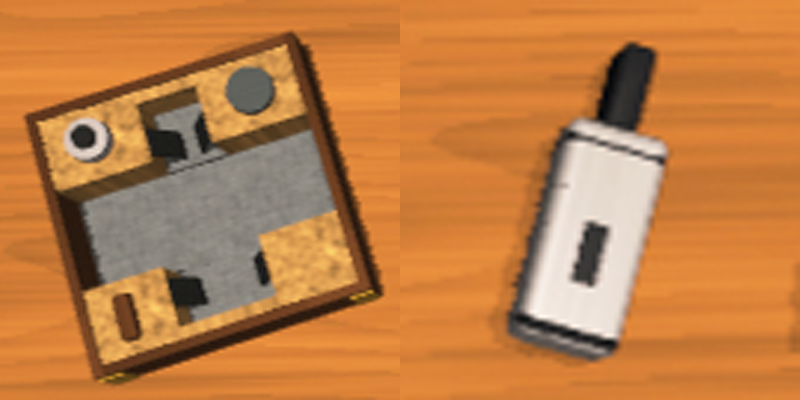

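View pics/cropB.png

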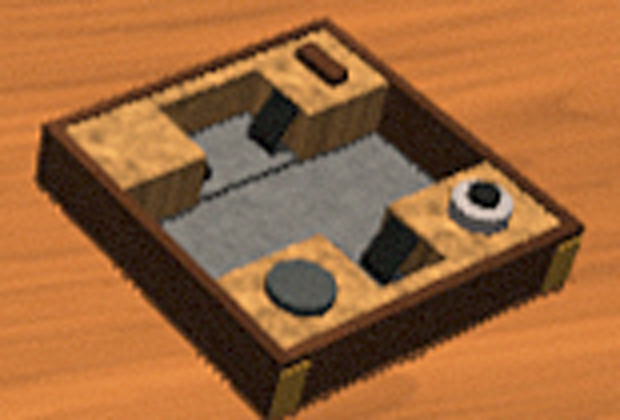

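```bash
cat > h.py <<'E'
from cell import *
import cv2,numpy as np
def ray(n,uv,z):
    c=get_calibration(n);K=c["intrinsics"];T=c["pose"]
    uv=np.atleast_2d(np.asarray(uv,float))
    d=(np.linalg.inv(K)@np.c_[uv,np.ones(len(uv))].T).T@T[:3,:3].T
    o=T[:3,3]
    return (o+d*((z-o[2])/d[:,2])[:,None])
def proj(n,P):
    c=get_calibration(n);K=c["intrinsics"];T=c["pose"]
    p=(np.atleast_2d(P)-T[:3,3])@T[:3,:3]@K.T
    return p[:,:2]/p[:,2:]
E
python3 - <<'E'
from h import *
a=cv2.imread("pics/top0.png");s=cv2.imread("pics/scene0.png")
hsv=cv2.cvtColor(a,cv2.COLOR_BGR2HSV)
print("row170 case",[tuple(map(int,hsv[185,x])) for x in list(range(52,72))+list(range(148,170))])
# opener body
m=((hsv[...,1]<60)&(hsv[...,2]>90)).astype(np.uint8)
m[:, :290]=0;m[:,360:]=0;m[:150]=0;m[250:]=0
m=cv2.morphologyEx(m,cv2.MORPH_CLOSE,np.ones((5,5)))
cs,_=cv2.findContours(m,0,2);c=max(cs,key=cv2.contourArea)
r=cv2.minAreaRect(c);print(r);b=cv2.boxPoints(r)
w=ray("top",b,44);print(w.round(1));print(np.linalg.norm(np.diff(w,axis=0),axis=1),w.mean(0))
# nose
m=((hsv[...,2]<60)).astype(np.uint8)
m[:, :315]=0;m[:,350:]=0;m[:155]=0;m[188:]=0
cs,_=cv2.findContours(m,0,2);c=max(cs,key=cv2.contourArea);r=cv2.minAreaRect(c);print(r,ray("top",cv2.boxPoints(r),36).round(1))
E
```

```text
row170 case [(13, 188, 202), (13, 187, 200), (13, 188, 194), (14, 187, 191), (14, 191, 190), (14, 191, 192), (13, 191, 178), (13, 186, 136), (12, 182, 108), (12, 183, 107), (12, 183, 89), (11, 172, 43), (12, 176, 42), (12, 166, 43), (12, 168, 41), (11, 168, 41), (11, 160, 43), (11, 107, 50), (15, 45, 68), (21, 24, 107), (16, 163, 194), (16, 161, 215), (17, 159, 226), (16, 160, 226), (16, 161, 219), (16, 159, 218), (16, 160, 217), (16, 162, 200), (14, 171, 160), (11, 175, 128), (11, 177, 127), (11, 176, 113), (11, 176, 74), (11, 170, 45), (12, 181, 62), (13, 185, 102), (14, 189, 175), (14, 189, 223), (14, 188, 224), (14, 190, 223), (14, 189, 223), (14, 188, 223)]
((324.9626770019531, 205.39004516601562), (21.77249526977539, 48.6982421875), 14.931418418884277)
[[ 425.5 -239.9   44. ]
 [ 532.1 -273.5   44. ]
 [ 518.1 -320.8   44. ]
 [ 411.9 -286.3   44. ]]
[111.8166839   49.34446376 111.64117963] [ 471.89872771 -280.11556641   44.        ]
((332.3235778808594, 172.70590209960938), (8.731282234191895, 17.220029830932617), 14.03624439239502) [[ 531.3 -287.1   36. ]
 [ 570.5 -299.    36. ]
 [ 565.1 -318.4   36. ]
 [ 525.9 -306.4   36. ]]
```

```bash
python3 - <<'E'
from h import *
def line(pts): 
    vx,vy,x,y=cv2.fitLine(np.array(pts,np.float32),cv2.DIST_HUBER,0,.01,.01).ravel(); return np.array([x,y]),np.array([vx,vy])
for n,win in(("top",(105,240,40,175)),("scene",(165,270,315,470))):
    im=cv2.imread(f"pics/{n}0.png");hsv=cv2.cvtColor(im,cv2.COLOR_BGR2HSV)
    m=((hsv[...,2]<155)&(hsv[...,2]>72)&(hsv[...,1]>140)).astype(np.uint8)
    mm=np.zeros_like(m);mm[win[0]:win[1],win[2]:win[3]]=m[win[0]:win[1],win[2]:win[3]]
    k,l,st,_=cv2.connectedComponentsWithStats(mm,connectivity=8)
    i=1+np.argmax(st[1:,4]);mm=(l==i).astype(np.uint8)
    cs,_=cv2.findContours(mm,0,1);c=max(cs,key=cv2.contourArea)
    hull=cv2.convexHull(c)
    w=ray(n,hull[:,0],44)[:,:2].astype(np.float32)
    r=cv2.minAreaRect(w);print(n,r)
    v=im[win[0]:win[1],win[2]:win[3]].copy();v[mm[win[0]:win[1],win[2]:win[3]]>0]=(255,0,255)
    cv2.imwrite(f"pics/m_{n}.png",cv2.resize(v,None,fx=4,fy=4,interpolation=0))
# opener in scene
im=cv2.imread("pics/scene0.png");v=cv2.resize(im[185:265,140:200],None,fx=7,fy=7,interpolation=cv2.INTER_CUBIC)
e=np.array([np.cos(-.3),np.sin(-.3)]);f=np.array([-e[1],e[0]]);P=[]
for x,y,z in((-75,25,44),(-75,-25,44),(35,-25,44),(35,25,44),(80,9,36),(80,-9,36)): P.append([*(np.array([491,-286])+e*x+f*y),z])
for p in proj("scene",P): 
    q=((p-[140,185]+.5)*7).astype(int);cv2.circle(v,tuple(map(int,q)),3,(0,0,255),-1)
cv2.imwrite("pics/op_scene.png",v)
E
python3 -c "
import cv2,numpy as np
a=cv2.imread('pics/m_top.png');b=cv2.imread('pics/op_scene.png')
o=np.zeros((560,800,3),np.uint8);o[:540,:380]=a[:,:380*1][:540];o[:,380:800]=b[:,:420];cv2.imwrite('pics/mix.png',o)"
```

```text
top ((554.4085083007812, 210.17665100097656), (225.75828552246094, 224.2637176513672), 17.566036224365234)
scene ((556.1685791015625, 211.3154296875), (216.7533416748047, 227.16653442382812), 17.854642868041992)
```

View pics/mix.png

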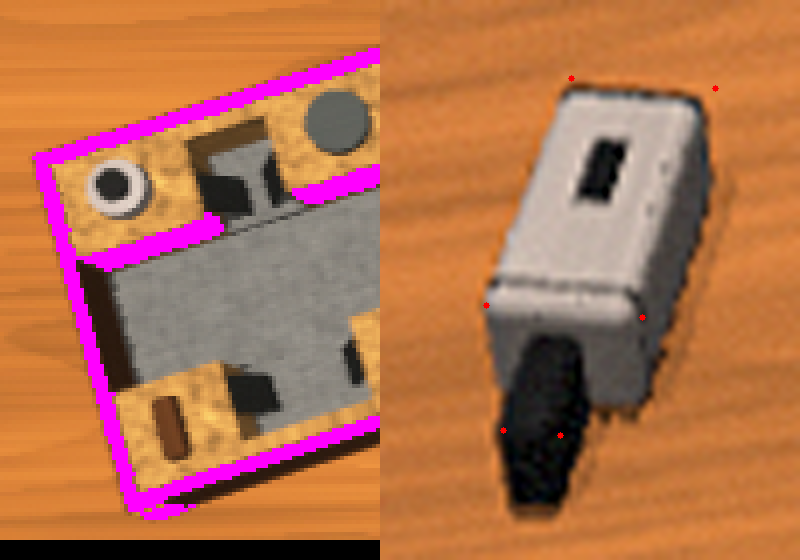

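View pics/m_scene.png

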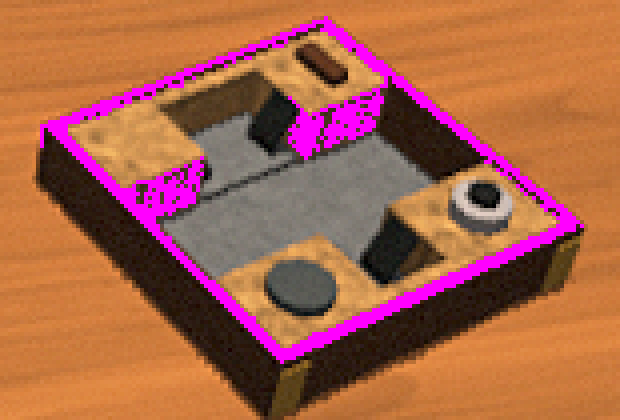

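```bash
python3 - <<'E'
from h import *
for n,win in(("top",(105,240,40,175)),("scene",(165,270,315,470))):
    im=cv2.imread(f"pics/{n}0.png");hsv=cv2.cvtColor(im,cv2.COLOR_BGR2HSV)
    m=((hsv[...,2]<155)&(hsv[...,2]>72)&(hsv[...,1]>140)).astype(np.uint8)
    mm=np.zeros_like(m);mm[win[0]:win[1],win[2]:win[3]]=m[win[0]:win[1],win[2]:win[3]]
    k,l,st,_=cv2.connectedComponentsWithStats(mm)
    mm=(l==1+np.argmax(st[1:,4])).astype(np.uint8)
    cs,_=cv2.findContours(mm,0,1);c=max(cs,key=cv2.contourArea)
    w=ray(n,c[:,0],44)[:,:2]
    c0=np.array([555.,211]);t=np.radians(17.6);R=np.array([[np.cos(t),-np.sin(t)],[np.sin(t),np.cos(t)]])
    q=(w-c0)@R
    for ax in(0,1):
        for s in(-1,1):
            k=(abs(q[:,ax]*s-108)<9)&(abs(q[:,1-ax])<92)
            vx,vy,x,y=cv2.fitLine(q[k].astype(np.float32),cv2.DIST_HUBER,0,.01,.01).ravel()
            v=np.array([vx,vy]);o=v[ax]/v[1-ax]
            print(n,"xy"[ax],s,k.sum(),"off@0",round(float([x,y][ax]-o*[x,y][1-ax]),2),"slope deg",round(float(np.degrees(o)),2))
E
```

```text
top x -1 98 off@0 -103.25 slope deg 0.29
top x 1 78 off@0 110.67 slope deg 0.08
top y -1 198 off@0 -110.09 slope deg -0.11
top y 1 76 off@0 110.37 slope deg 0.09
scene x -1 60 off@0 -105.42 slope deg 0.05
scene x 1 65 off@0 108.28 slope deg 0.01
scene y -1 51 off@0 -101.73 slope deg 0.03
scene y 1 57 off@0 112.01 slope deg 0.16
```

The enlarged crop shows the opener at top (326,198) with its nose pointing up and to the right. The cutout's narrow end is the one at the top of the top view. Estimates:
- Opener mid: about (491,-286), yaw -0.297.
- Cutout: about (556,216), yaw 0.307.

Moving over the opener.

>>> {"api": "carry_out", "payload": {
  "series": [
    {"delta_pos": [150, -400, -30], "turn": [0, 0, 0.062], "hand": 1},
    {"delta_pos": [150, -400, -30], "turn": [0, 0, 0.062], "hand": 1},
    {"delta_pos": [150, -400, -30], "turn": [0, 0, 0.062], "hand": 1},
    {"delta_pos": [150, -400, -30], "turn": [0, 0, 0.062], "hand": 1},
    {"delta_pos": [150, -400, -30], "turn": [0, 0, 0.062], "hand": 1},
    {"delta_pos": [150, -400, -30], "turn": [0, 0, 0.062], "hand": 1},
    {"delta_pos": [150, -400, -30], "turn": [0, 0, 0.062], "hand": 1},
    {"delta_pos": [150, -400, -30], "turn": [0, 0, 0.062], "hand": 1}
  ]
}}

```text
clock: 1.1
eef_pos: [343.7, 112.4, 150.7]
eef_rot: [-3.141, -0.0, 2.839]
wrist_force: [0.3, 0.3, 0.4]
finger_gap: 93.7
```

>>> {"api": "carry_out", "payload": {
  "series": [
    {"delta_pos": [148, -401, -10], "turn": [0, 0, 0], "hand": 1},
    {"delta_pos": [148, -401, -10], "turn": [0, 0, 0], "hand": 1},
    {"delta_pos": [148, -401, -10], "turn": [0, 0, 0], "hand": 1},
    {"delta_pos": [148, -401, -10], "turn": [0, 0, 0], "hand": 1},
    {"delta_pos": [148, -401, -10], "turn": [0, 0, 0], "hand": 1},
    {"delta_pos": [148, -401, -10], "turn": [0, 0, 0], "hand": 1},
    {"delta_pos": [148, -401, -10], "turn": [0, 0, 0], "hand": 1},
    {"delta_pos": [148, -401, -51], "turn": [0, 0, 0], "hand": 1}
  ]
}}

```text
clock: 2.1
eef_pos: [493.4, -288.3, 100.7]
eef_rot: [-3.14, 0.004, 2.843]
wrist_force: [0.1, 0.6, -1.4]
finger_gap: 94.1
```

```bash
python3 - <<'E'
from h import *
o=[]
for n,(r0,r1,c0,c1) in(("top",(130,250,270,390)),("scene",(130,280,100,250))):
    im=cv2.cvtColor(camera(n),cv2.COLOR_RGB2BGR);cv2.imwrite(f"pics/{n}1.png",im)
    o.append(cv2.resize(im[r0:r1,c0:c1],(400,400),interpolation=cv2.INTER_CUBIC))
cv2.imwrite("pics/pre.png",np.hstack(o));print(read_state()["eef_pos"],read_state()["eef_rot"],read_state()["joints"])
E
```

```text
[ 489.86067766 -284.10557904   95.76988033] [ 3.13929481 -0.00708648  2.84506614] [-5.90316694e-01  4.22441091e-01  1.56171865e+00  1.60316158e-04
  1.16488117e+00 -1.86464222e+00]
```

View pics/pre.png

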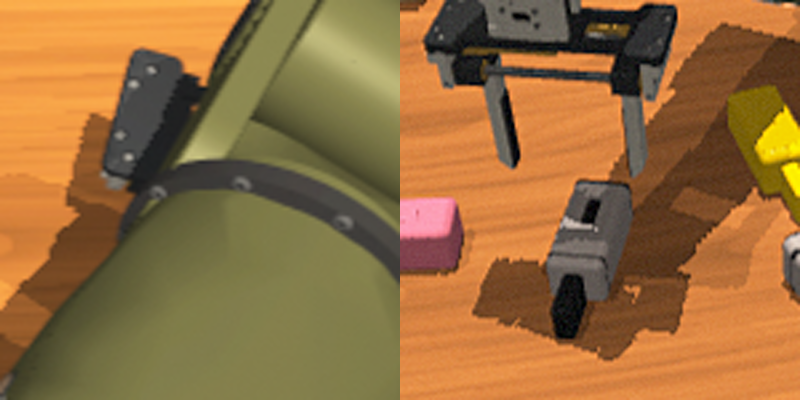

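The fingers, with tips near scene-crop (508,165) and (636,172), straddle the opener body. The arm hides it in the top view. Descending and gripping.

>>> {"api": "carry_out", "payload": {
  "series": [
    {"delta_pos": [0, 0, -45], "turn": [0, 0, 0], "hand": 1},
    {"delta_pos": [0, 0, -80], "turn": [0, 0, 0], "hand": 1},
    {"delta_pos": [0, 0, -94], "turn": [0, 0, 0], "hand": 1},
    {"delta_pos": [0, 0, -94], "turn": [0, 0, 0], "hand": 1},
    {"delta_pos": [0, 0, -94], "turn": [0, 0, 0], "hand": 0.3},
    {"delta_pos": [0, 0, -94], "turn": [0, 0, 0], "hand": 0.3},
    {"delta_pos": [0, 0, -94], "turn": [0, 0, 0], "hand": 0.3},
    {"delta_pos": [0, 0, -94], "turn": [0, 0, 0], "hand": 0.3}
  ],
  "squeeze": 50
}}

```text
clock: 3.2
eef_pos: [491.2, -286.1, 6.2]
eef_rot: [-3.141, 0.0, 2.845]
wrist_force: [-0.0, -0.5, -0.3]
finger_gap: 57.2
```

>>> {"api": "carry_out", "payload": {
  "series": [
    {"delta_pos": [0, 0, 0], "turn": [0, 0, 0], "hand": 0.3},
    {"delta_pos": [0, 0, 0], "turn": [0, 0, 0], "hand": 0.3},
    {"delta_pos": [0, 0, 0], "turn": [0, 0, 0], "hand": 0.3}
  ],
  "squeeze": 50
}}

```text
clock: 3.58
eef_pos: [491.2, -286.1, 6.1]
eef_rot: [-3.141, 0.0, 2.845]
wrist_force: [-1.0, -0.6, 3.1]
finger_gap: 49.5
```

>>> {"api": "carry_out", "payload": {
  "series": [
    {"delta_pos": [0, 0, 20], "turn": [0, 0, 0], "hand": 0.3},
    {"delta_pos": [0, 0, 60], "turn": [0, 0, 0], "hand": 0.3},
    {"delta_pos": [0, 0, 110], "turn": [0, 0, 0], "hand": 0.3},
    {"delta_pos": [8, 40, 130], "turn": [0, 0, 0.05], "hand": 0.3},
    {"delta_pos": [16, 90, 130], "turn": [0, 0, 0.12], "hand": 0.3},
    {"delta_pos": [24, 140, 130], "turn": [0, 0, 0.2], "hand": 0.3},
    {"delta_pos": [32, 190, 130], "turn": [0, 0, 0.3], "hand": 0.3},
    {"delta_pos": [40, 240, 130], "turn": [0, 0, 0.4], "hand": 0.3}
  ]
}}

```text
clock: 4.58
eef_pos: [530.9, -44.3, 135.6]
eef_rot: [3.141, -0.001, -3.035]
wrist_force: [0.5, -1.1, -2.9]
finger_gap: 49.6
```

>>> {"api": "carry_out", "payload": {
  "series": [
    {"delta_pos": [5, 50, 0], "turn": [0, 0, 0.08], "hand": 0.3},
    {"delta_pos": [10, 100, 0], "turn": [0, 0, 0.14], "hand": 0.3},
    {"delta_pos": [15, 150, 0], "turn": [0, 0, 0.18], "hand": 0.3},
    {"delta_pos": [20, 200, 0], "turn": [0, 0, 0.204], "hand": 0.3},
    {"delta_pos": [23, 240, 0], "turn": [0, 0, 0.204], "hand": 0.3},
    {"delta_pos": [25, 262, -10], "turn": [0, 0, 0.204], "hand": 0.3},
    {"delta_pos": [25, 262, -30], "turn": [0, 0, 0.204], "hand": 0.3},
    {"delta_pos": [25, 262, -40], "turn": [0, 0, 0.204], "hand": 0.3}
  ]
}}

```text
clock: 5.58
eef_pos: [555.5, 215.4, 94.0]
eef_rot: [-3.141, -0.003, -2.835]
wrist_force: [0.2, -1.0, -3.1]
finger_gap: 49.7
```

```bash
python3 - <<'E'
from h import *
for n in("scene","top"):
    im=cv2.cvtColor(camera(n),cv2.COLOR_RGB2BGR);cv2.imwrite(f"pics/{n}2.png",im)
    r=(60,290,290,500) if n=="scene" else (90,250,20,200)
    cv2.imwrite(f"pics/{n}2c.png",cv2.resize(im[r[0]:r[1],r[2]:r[3]],None,fx=2.6 if n=="scene" else 3.4,fy=2.6 if n=="scene" else 3.4,interpolation=cv2.INTER_CUBIC))
s=read_state();print(s)
E
```

```text
{'clock': 5.675, 'joints': array([ 3.08037509e-01,  4.82324652e-01,  1.47699310e+00, -9.31880089e-05,
        1.18477241e+00, -1.56918010e+00]), 'qd': array([ 0.00191679, -0.02495861, -0.0270135 ,  0.0009443 ,  0.02123027,
        0.0012907 ]), 'effort': array([ 3.37438015e-01, -6.19613028e+01, -3.36614656e+01, -7.43051962e-03,
       -2.39196718e-01, -3.32925483e-03]), 'eef_pos': array([555.59768452, 215.15284106,  94.49889923]), 'eef_rot': array([-3.14150237e+00, -2.49736965e-03, -2.83513629e+00]), 'wrist_force': array([-0.37354486,  0.24079546, -1.56239736]), 'moment': array([0.00379274, 0.02096959, 0.02440834]), 'finger_gap': 49.82611865610714}
```

View pics/scene2c.png

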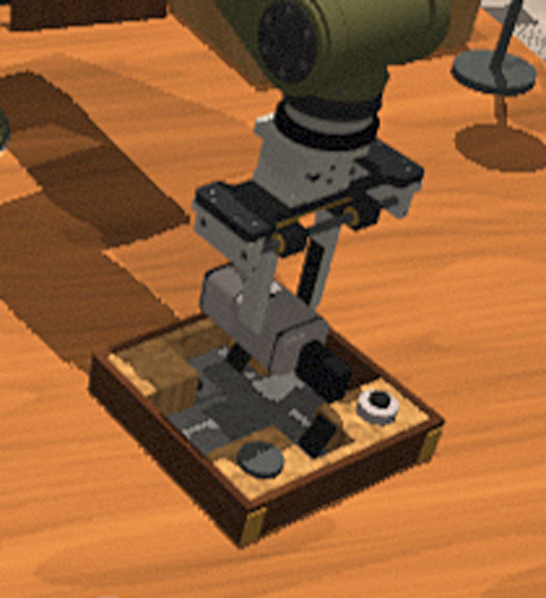

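View pics/top2c.png

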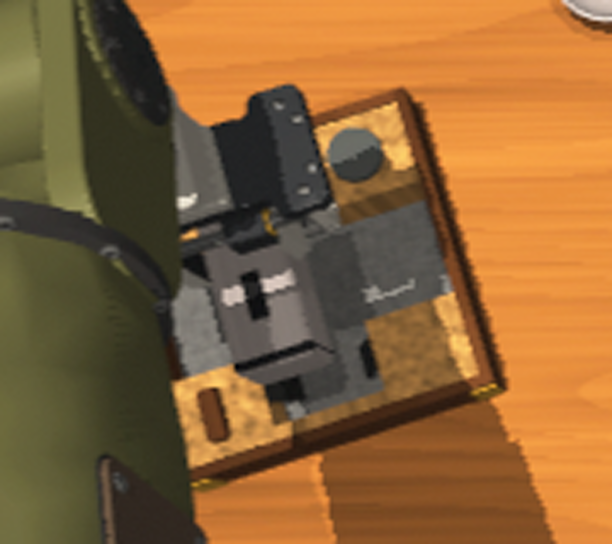

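```bash
python3 - <<'E'
from h import *
s=read_state();y=s["eef_rot"][2]+np.pi;e=np.array([np.cos(y),np.sin(y)]);f=np.array([-e[1],e[0]]);c=s["eef_pos"][:2];zb=s["eef_pos"][2]-6
P=[[*(c+e*x+f*w),zb+z] for x,w,z in((-75,25,44),(-75,-25,44),(35,-25,44),(35,25,44),(80,9,36),(80,-9,36),(80,9,0),(80,-9,0),(35,25,0),(-75,-25,0))]
g=np.array([np.cos(.307),np.sin(.307)]);h=np.array([-g[1],g[0]]);c2=np.array([556,216.])
Q=[[*(c2+g*x+h*w),z] for x,w,z in((108,108,44),(108,-108,44),(-108,-108,44),(-108,108,44),(46,24,42),(46,-24,42),(-36,38,42),(-36,-38,42),(95,24,42),(95,-24,42),(-85,-38,42),(-85,38,42))]
for n,r,k in(("scene",(110,270,310,470),3.7),("top",(100,240,60,180),4.2)):
    im=cv2.imread(f"pics/{n}2.png");v=cv2.resize(im[r[0]:r[1],r[2]:r[3]],None,fx=k,fy=k,interpolation=cv2.INTER_CUBIC)
    for S,col in((P,(0,0,255)),(Q,(255,255,0))):
        for p in proj(n,S): cv2.circle(v,tuple(int(t) for t in (p-[r[2],r[0]]+.5)*k),3,col,-1)
    cv2.imwrite(f"pics/{n}2d.png",v)
E
```

```text
(no output)
```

View pics/scene2d.png

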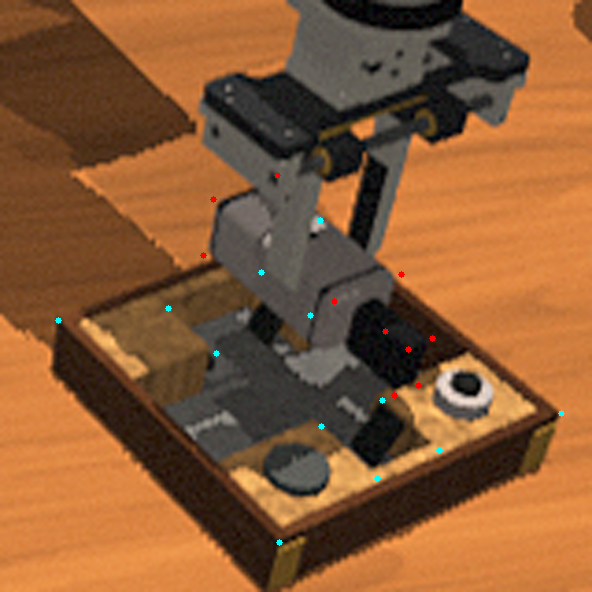

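View pics/top2d.png

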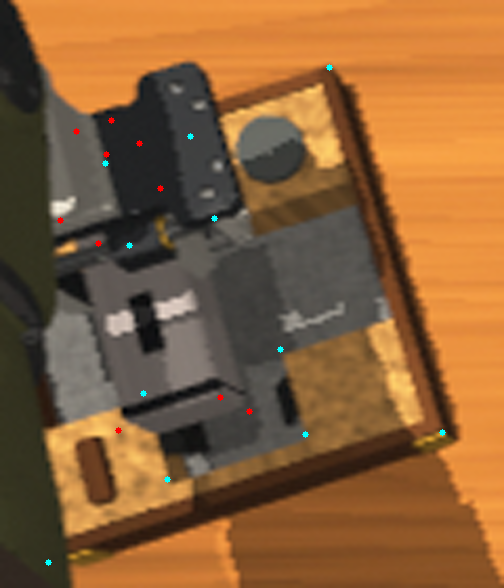

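The overlays agree within the bevels and calibration in both views: front edge near scene-crop (320,291), tail near top-crop (122,405). The opener is level, aligned and about 6 cm above the cutout. Lowering.

>>> {"api": "carry_out", "payload": {
  "series": [
    {"delta_pos": [0, 0, -20], "turn": [0, 0, 0], "hand": 0.3},
    {"delta_pos": [0, 0, -40], "turn": [0, 0, 0], "hand": 0.3},
    {"delta_pos": [0, 0, -55], "turn": [0, 0, 0], "hand": 0.3},
    {"delta_pos": [0, 0, -62], "turn": [0, 0, 0], "hand": 0.3},
    {"delta_pos": [0, 0, -66], "turn": [0, 0, 0], "hand": 0.3},
    {"delta_pos": [0, 0, -69], "turn": [0, 0, 0], "hand": 0.3},
    {"delta_pos": [0, 0, -69], "turn": [0, 0, 0], "hand": 0.3}
  ],
  "squeeze": 60
}}

```text
clock: 6.55
eef_pos: [556.3, 216.1, 27.2]
eef_rot: [3.142, 0.0, -2.834]
wrist_force: [-0.3, 1.1, -2.3]
finger_gap: 49.6
```

```bash
python3 - <<'E'
from h import *
s=read_state();print(s["eef_pos"],s["wrist_force"],s["moment"])
n="scene";im=cv2.cvtColor(camera(n),cv2.COLOR_RGB2BGR);cv2.imwrite(f"pics/{n}3.png",im)
cv2.imwrite(f"pics/{n}3c.png",cv2.resize(im[130:270,310:470],None,fx=4,fy=4,interpolation=cv2.INTER_CUBIC))
E
```

```text
[556.26623657 216.08048192  27.18589891] [-0.33260625  1.13166535 -2.29159993] [ 0.09201645  0.00686556 -0.03204416]
```

View pics/scene3c.png

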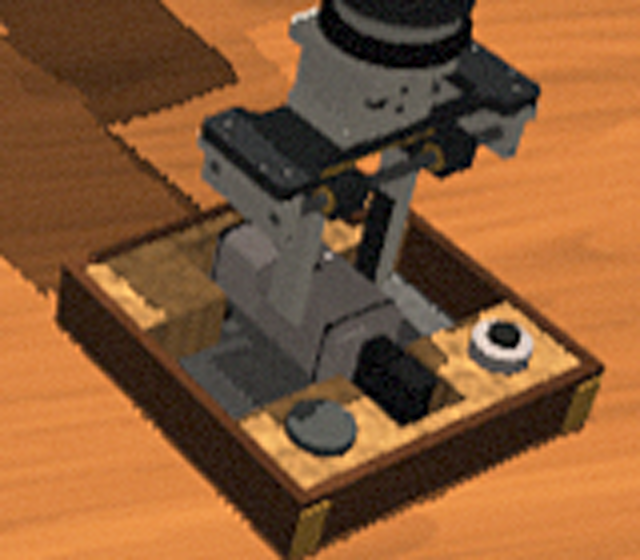

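The nose sits between the cork blocks (crop (400,380)) and the side forces are about 1 N. Pressing down.

>>> {"api": "carry_out", "payload": {
  "series": [
    {"delta_pos": [0, 0, -3], "turn": [0, 0, 0], "hand": 0.3},
    {"delta_pos": [0, 0, -5], "turn": [0, 0, 0], "hand": 0.3},
    {"delta_pos": [0, 0, -7], "turn": [0, 0, 0], "hand": 0.3},
    {"delta_pos": [0, 0, -7], "turn": [0, 0, 0], "hand": 0.3}
  ]
}}

```text
clock: 7.1
eef_pos: [557.6, 216.4, 21.8]
eef_rot: [-3.142, 0.004, -2.834]
wrist_force: [1.2, 1.5, 10.0]
finger_gap: 49.3
```

>>> {"api": "carry_out", "payload": {
  "series": [
    {"delta_pos": [0, 0, -2], "turn": [0, 0, 0], "hand": 0.3},
    {"delta_pos": [0, 0, -4], "turn": [0, 0, 0], "hand": 0.3},
    {"delta_pos": [0, 0, -6], "turn": [0, 0, 0], "hand": 0.3},
    {"delta_pos": [0, 0, -7], "turn": [0, 0, 0], "hand": 0.3},
    {"delta_pos": [0, 0, -7], "turn": [0, 0, 0], "hand": 0.3}
  ]
}}

```text
clock: 7.72
eef_pos: [556.3, 216.0, 14.0]
eef_rot: [-3.142, 0.0, -2.834]
wrist_force: [-6.0, -1.9, 14.8]
finger_gap: 49.6
```

>>> {"api": "carry_out", "payload": {
  "series": [
    {"delta_pos": [0, 0, -1], "turn": [0, 0, 0], "hand": 0.3},
    {"delta_pos": [0, 0, -2], "turn": [0, 0, 0], "hand": 0.3},
    {"delta_pos": [0, 0, -2], "turn": [0, 0, 0], "hand": 0.3}
  ]
}}

```text
clock: 8.1
eef_pos: [556.4, 216.1, 14.0]
eef_rot: [-3.141, 0.001, -2.834]
wrist_force: [-15.4, -5.3, 36.1]
finger_gap: 49.4
```

```bash
python3 - <<'E'
from h import *
n="scene";im=cv2.cvtColor(camera(n),cv2.COLOR_RGB2BGR);cv2.imwrite(f"pics/{n}4.png",im)
cv2.imwrite(f"pics/{n}4c.png",cv2.resize(im[130:270,310:470],None,fx=4,fy=4,interpolation=cv2.INTER_CUBIC))
s=read_state();print(s["eef_pos"],s["wrist_force"],s["moment"])
E
```

```text
[556.39992775 216.05237516  13.95190232] [-15.84674551  -5.36993584  36.33899872] [-0.91685454  2.93415516  0.03973867]
```

View pics/scene4c.png

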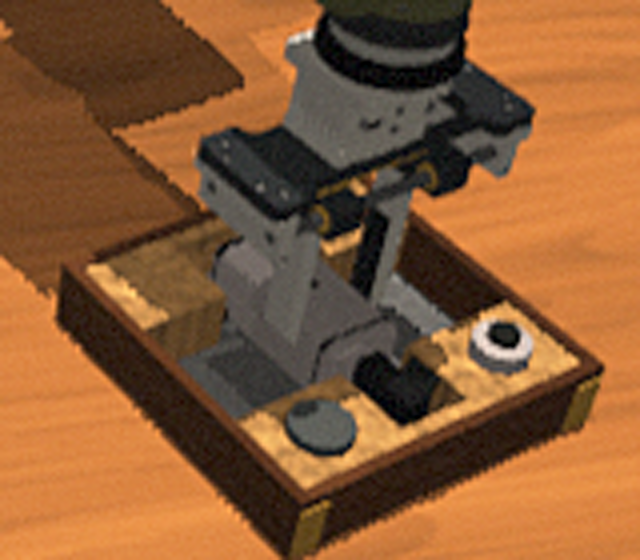

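A hard stop at TCP z = 14.0, exactly the home height, with 36 N. Unloading, opening and retreating.

>>> {"api": "carry_out", "payload": {
  "series": [
    {"delta_pos": [0, 0, 1], "turn": [0, 0, 0], "hand": 0.3},
    {"delta_pos": [0, 0, 2], "turn": [0, 0, 0], "hand": 0.3},
    {"delta_pos": [0, 0, 2], "turn": [0, 0, 0], "hand": 0.9},
    {"delta_pos": [0, 0, 2], "turn": [0, 0, 0], "hand": 0.9},
    {"delta_pos": [0, 0, 2], "turn": [0, 0, 0], "hand": 0.9},
    {"delta_pos": [0, 0, 2], "turn": [0, 0, 0], "hand": 0.9},
    {"delta_pos": [0, 0, 2], "turn": [0, 0, 0], "hand": 0.9}
  ]
}}

```text
clock: 9.02
eef_pos: [556.1, 215.9, 12.8]
eef_rot: [-3.142, -0.0, -2.834]
wrist_force: [0.1, -0.8, -0.5]
finger_gap: 84.2
```

Fingers are free. Going up, then to the side so the cameras can see the case.

>>> {"api": "carry_out", "payload": {
  "series": [
    {"delta_pos": [0, 0, 30], "turn": [0, 0, 0], "hand": 0.9},
    {"delta_pos": [0, 0, 80], "turn": [0, 0, 0], "hand": 0.9},
    {"delta_pos": [0, 0, 130], "turn": [0, 0, 0], "hand": 0.9},
    {"delta_pos": [-40, 30, 170], "turn": [0, 0, 0], "hand": 0.9},
    {"delta_pos": [-90, 60, 180], "turn": [0, 0, 0], "hand": 0.9},
    {"delta_pos": [-140, 90, 180], "turn": [0, 0, 0], "hand": 0.9},
    {"delta_pos": [-190, 120, 180], "turn": [0, 0, 0], "hand": 0.9},
    {"delta_pos": [-240, 150, 180], "turn": [0, 0, 0], "hand": 0.9}
  ]
}}

```text
clock: 10.02
eef_pos: [314.4, 366.6, 193.1]
eef_rot: [3.141, 0.0, -2.835]
wrist_force: [-0.3, 0.1, 1.1]
finger_gap: 84.7
```

>>> {"api": "carry_out", "payload": {
  "series": [
    {"delta_pos": [-50, 50, 0], "turn": [0, 0, 0], "hand": 0.9},
    {"delta_pos": [-80, 80, 0], "turn": [0, 0, 0], "hand": 0.9},
    {"delta_pos": [-80, 80, 0], "turn": [0, 0, 0], "hand": 0.9},
    {"delta_pos": [-80, 80, 0], "turn": [0, 0, 0], "hand": 0.9}
  ]
}}

```text
clock: 10.52
eef_pos: [236.4, 445.6, 192.8]
eef_rot: [-3.141, -0.0, -2.834]
wrist_force: [0.3, -0.8, 0.2]
finger_gap: 84.8
```

```bash
python3 - <<'E'
from h import *
g=np.array([np.cos(.307),np.sin(.307)]);h=np.array([-g[1],g[0]]);c2=np.array([556.2,216.])
P=[[*(c2+g*x+h*w),8+z] for x,w,z in((-75,25,44),(-75,-25,44),(35,-25,44),(35,25,44),(80,9,36),(80,-9,36))]
o=[]
for n,r in(("scene",(165,270,315,470)),("top",(105,240,40,175))):
    im=cv2.cvtColor(camera(n),cv2.COLOR_RGB2BGR);cv2.imwrite(f"pics/{n}5.png",im)
    k=400/(r[3]-r[2]);v=cv2.resize(im[r[0]:r[1],r[2]:r[3]],None,fx=k,fy=k,interpolation=cv2.INTER_CUBIC)
    for p in proj(n,P): cv2.circle(v,tuple(int(t) for t in (p-[r[2],r[0]]+.5)*k),2,(0,0,255),-1)
    w=np.zeros((400,400,3),np.uint8);w[:v.shape[0]]=v[:400];o.append(w)
cv2.imwrite("pics/fin.png",np.hstack(o));s=read_state();print(s["clock"],s["eef_pos"],s["finger_gap"])
E
```

```text
10.625 [236.97008595 445.32915037 192.97972304] 84.86254248375302
```

View pics/fin.png

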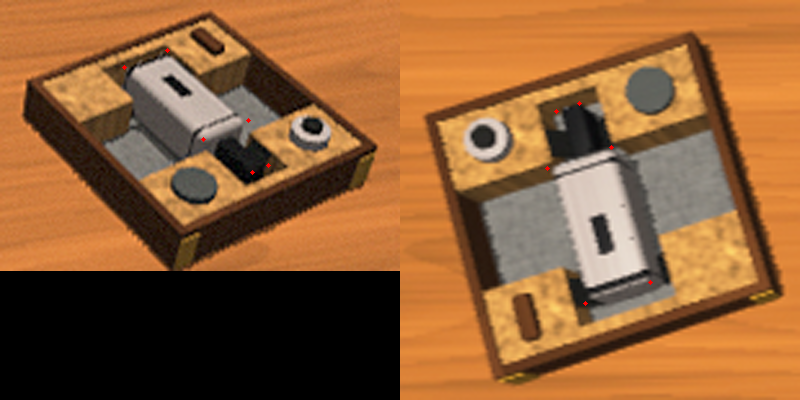

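View pics/top5.png

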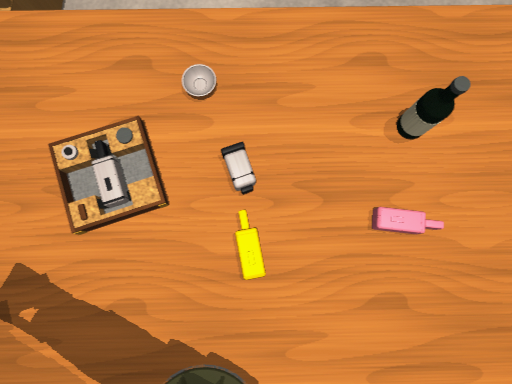

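```bash
python3 - <<'E'
from h import *
a=cv2.imread("pics/top5.png");s=cv2.imread("pics/scene5.png")
v=[cv2.resize(i[r[0]:r[1],r[2]:r[3]],(400,400*(r[1]-r[0])//(r[3]-r[2])),interpolation=cv2.INTER_CUBIC) for i,r in((a,(125,220,75,145)),(s,(170,255,350,435)))]
v=[cv2.copyMakeBorder(cv2.convertScaleAbs(x,alpha=1.5,beta=20),0,560-x.shape[0],0,0,0) for x in v]
cv2.imwrite("pics/fin2.png",np.hstack(v))
hsv=cv2.cvtColor(a,cv2.COLOR_BGR2HSV);m=((hsv[...,1]<40)&(hsv[...,2]>150)).astype(np.uint8)
m[:, :85]=0;m[:,140:]=0;m[:130]=0;m[220:]=0
m=cv2.morphologyEx(m,cv2.MORPH_CLOSE,np.ones((5,5)))
c=max(cv2.findContours(m,0,1)[0],key=cv2.contourArea)
r=cv2.minAreaRect(ray("top",c[:,0],52)[:,:2].astype(np.float32));print(r)
rel=np.array(r[0])-[556.2,216];print(rel@[np.cos(.307),np.sin(.307)],rel@[-np.sin(.307),np.cos(.307)])
E
```

```text
((538.0256958007812, 211.28515625), (106.60736846923828, 52.83184814453125), 17.0617618560791)
-18.749381814034727 0.9978809068219798
```

View pics/fin2.png

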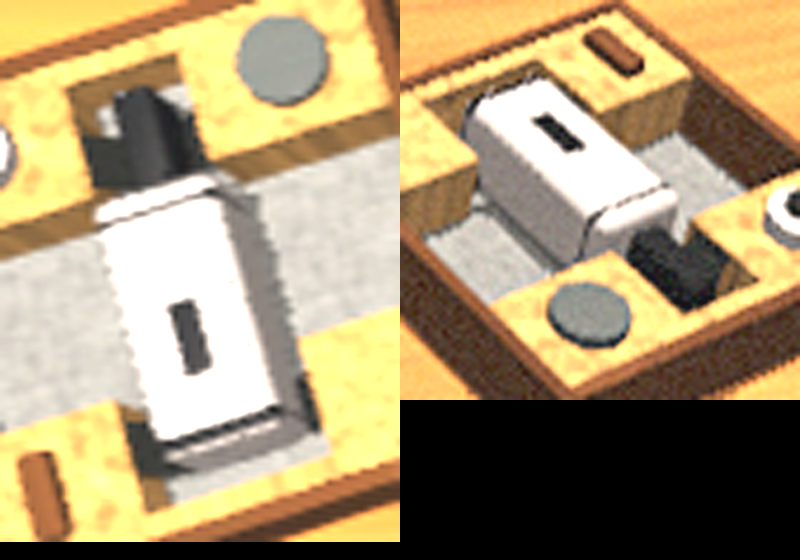

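The opener lies centred between the pads, with the nose in the narrow end (crop (140,130)). The body centre measures -18.7 mm along the cutout (expected -20), 1 mm sideways and 0.5° off. Handing in.

```bash
python3 -c "
from cell import *
print(sign_off())"
```

```text
the job is handed in; nothing more can be done
None
```

The opener is back in the case cutout, nose in the narrow end and pressed home. I released it and handed the job in at about 10.6 s of the 32 s limit.

- **Insertion:** I gripped the opener at mid-body, lowered it between the pads and pressed. It went in at 10–15 N. It then stopped hard at TCP z = 14.0 mm, the computed home height. The stop check peaked at 36 N vertical (about 40 N in total) on the wrist, passed through the gripped opener.
- **Final position:** in the top picture the opener's body lies within about 1.3 mm along the cutout, 1 mm sideways and 0.5° of the target. I did not measure its final height after release; that rests on the hard stop.
- **Other objects:** the pump, decoys, cup and bottle look unmoved, and the arm is clear of everything.
- **Disagreements:** the two cameras differed by about 2 mm on where the case is, so I used the average. Before lowering, the projected outline was a few millimetres off the visible edges in both views. I put that down to the bevelled edges and calibration.

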